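# Park the blue filament feeder open

### The arm

A 6-joint arm with a two-finger parallel gripper is mounted at the origin on the work surface. World frame = base frame: x ahead of the robot, y to its left, z up, the work surface at z = 0. Lengths are in m, angles in rad, forces in N, time in s.
With the tool pointing down it reaches from about 0.4 to 0.825 m from the base axis. Payload 7 kg.
Tool frame: the origin (TCP) lies on the centre line of the jaws, within the pads' length; the fingertips stand 22 mm ahead of it and the grasp point (between the pads) lies 3 mm ahead of it; z points along the fingers, y is the line along which they close (so a half turn about z gives the same grasp; the last joint's range is limited). The gripper opens to 88 mm and grips with 3 to 60 N. Pads are 19 mm wide; open, the fingers measure 130 mm over their backs; the gripper's body (78 mm by 193 mm) begins 47 mm behind the grasp point.
Start: joints at [-0.83, 0.359, 0.012, 0, -1.224, -0.288], TCP at [0.295, -0.607, 0.249] pointing down, gripper open.
Joint ranges: [-3.07, 3.07], [-1.43, 2.12], [-1.02, 1.25], [-3.03, 1.67], [-3.05, -0], [-3.03, 3.03]. Speed limits (rad/s): [2.39, 2.39, 3.01, 3.14, 3.14, 3.14].

### API

Orientations are given as [roll, pitch, yaw] about the fixed x, y, z axes, in that order (R = Rz(yaw) Ry(pitch) Rx(roll)).
In Python, from station import monitor, viewer, order gives the robot as it stands. The module is installed in compiled form; this text tells all that it offers.
- The arm moves only by the tool servo_tool, never from a script. Its argument "targets" is a list of rows, each an object with "angular": the turn, a rotation vector about the tool's x, y, z in degrees, a list of three; "xyz": the shift along the tool's x, y, z in cm, a list of three; "claw": the finger opening in cm, from 0 to 8.76. A call has 1 to 20 rows; each row shifts and turns the commanded pose from where the row before left it, along the tool's axes as they then stand; what a row does not reach is not made up. A row lasts 1/10 s, in which the tool goes at most 50 mm and 8.59 degrees, less where a joint would pass 70% of its speed; a pose out of reach is approached as far as the arm can. A call is refused whole if a number of a shift passes 5 or a number of a turn 8.59, either way. A call with a gripper value outside its range is refused whole. The fingers move at their own pace and stop on an object; "force" is the grip in N (left out, the last holds). Time passes only in rows, so rows that do not move let the fingers close. It gives the time, the measured TCP pose, the force, the opening and the grip force at its end, in the units of the state.
- monitor.get_state(): the state, without advancing time (a new reading comes with each control period).
- viewer.grab_frame(name): name is "side" or "top"; returns a dict with "color" (400x640x3 uint8, blue, green, red), "fovy" (degrees; the focal length in pixels is half the picture's height over the tangent of half this angle, whatever the lens; pixels are square), "cx", "cy" (the principal point, pixels), "R" (3x3) and "t" (3): a world point X has camera coordinates R X + t. Camera axes: x right, y down, z forward; pixel columns grow to the right and rows downward; lengths in m; the calibration is good to about 2 mm. A picture is of the moment at which its call begins. There is no depth.
- order.job_done(): hands the job in; it is judged then, once.
The state is a dict: "t": time; "q": joint angles; "qd": joint speeds; "joint_efforts": joint torques, N m; "eef_pos": TCP position; "ee_rot": TCP orientation; "force": force on the tool from outside, world axes, zero at the start; "moment": the same for the moment, N m; "width": finger opening in m; "gripper_force": force on a finger pad.
Only numpy, scipy, OpenCV 4.12 (cv2) and the standard library are available. Lean on these libraries where they do the work, as an engineer would, in place of code of your own. Each camera call takes 0.05 s, during which the arm holds its last target. There are 200 camera calls.

### The job

Open the blue filament feeder for a filament change: push its blue pad down into the housing against the spring and, keeping it down, slide its white keeper by the crossbar all the way across (away from the open part of the pad), so that the pad stays trapped down when you let go. Do not touch the feeder with the orange pad.

Things in the scene. Friction and masses are not known exactly. Their poses are not given: they have to be found in the camera images.
- feeder_blue: Feeder with the blue pad, fixed on the table. Origin: centre of the black housing's underside; z up. Housing 80 (x) x 110 (y) x 45 mm high; dark motor on its +x side out to x=79. All mm below are in this frame. Closed fingertips press the pad at y=-42..0, then travel to +y still pressing: they meet the crossbar and carry the keeper until its lugs cover the plunger's steel ears.
- blue_plunger (a joint): Sprung plunger, m pushed down: 0 up, 0.015 bottom stop. Its blue pad is 28 (x) x 80 mm (y=-42..+38), top at z=83 when up; it reaches under the crossbar all the way. Spring 3.6 N at the start, 6.6 N at the bottom. The keeper passes only if it is down 0.009 or more: press to about 0.012. Trapped, it rests near 0.009; untrapped, it springs back.
- blue_keeper (a joint): White keeper, m slid to the feeder's +y: starts at 0 to 0.006, end stop 0.028; blocked near 0.010 while the pad is up. Crossbar over the pad: 68 mm along x, 8 thick, z=87..103; its -y face is at y=8 mm when the joint reads 0. It stands on two arms along y at x=+-30, tops z=65, with lugs inward. Moves with 1 to 2 N, stays where left.
- feeder_orange: Second feeder, fixed, the same in every part and size, but its pad is orange. Origin: centre of the housing's underside. To be left alone.

How it is judged:
On the way, in this order (a step that is already met when the one before it is completed fails the run):
1. the blue pad is pushed down at least 9 mm while its keeper is still back (travel under 14 mm) (value of joint blue_plunger above 0.009 m and value of joint blue_keeper below 0.014 m), for 0.05 s.
2. the keeper is slid over, at least 20 mm of travel, with the pad still down (value of joint blue_plunger above 0.007 m and value of joint blue_keeper above 0.02 m), for 0.1 s.
At the end, for the whole second after the job is handed in: The blue pad stays trapped down by itself (plunger joint between 7 and 12 mm) under the keeper, whose travel is over 20 mm of its 28 mm (all of step 2 and value of joint blue_plunger below 0.012 m); the robot touches nothing.
It fails at once if the robot pushes on the orange feeder (over 3 N) (contact force between any of the fingers, the arm and feeder_orange above 3 N).
It also fails if it takes over 29 s, if anything falls off the work surface, if the arm or the gripper's body presses on something with over 40 N, if the wrist force passes 120 N, or if a joint passes its speed limit or range.

## Working session

There is one attempt and no reset: what is moved stays moved. The work goes in short steps, Python scripts to look and compute and a tool call to move; the robot and the scene stay as the last step left them, time stands still between calls to the robot, and variables do not carry over. Pictures are saved under pics/ and viewed, at most 10 in all, crops included, and the job is handed in when it is done.

Besides the shell and the picture viewer there is one more tool, called as name(argument=value, ...), one argument or row to a line, values as JSON. servo_tool: Moves the arm, as the interface text tells. Its arguments: {"type":"object","properties":{"targets":{"type":"array"},"force":{"type":"number"}},"required":["targets"]}

```bash
mkdir -p pics; python3 - <<'E'
from station import monitor, viewer
import cv2, numpy as np, pickle
s=monitor.get_state(); print({k:np.round(v,3).tolist() for k,v in s.items()})
d={}
for n in("side","top"):
    f=viewer.grab_frame(n); d[n]=f; cv2.imwrite(f"pics/{n}0.png",f["color"]); print(n,f["fovy"],f["cx"],f["cy"],np.round(f["R"],3).tolist(),np.round(f["t"],3))
pickle.dump(d,open("f0.pkl","wb"))
E
```

```text
{'t': 0.0, 'q': [-0.83, 0.359, 0.011, -0.0, -1.224, -0.288], 'qd': [0.001, 0.003, -0.0, -0.001, 0.001, -0.002], 'joint_efforts': [-0.002, -58.272, 29.304, 6.997, 0.006, -0.0], 'eef_pos': [0.295, -0.607, 0.248], 'ee_rot': [3.14, -0.0, -2.689], 'force': [-0.319, 0.634, 0.406], 'moment': [0.03, 0.011, 0.009], 'gripper_force': 0.0, 'width': 0.088}
side 57.7370229637549 326.1786742207311 207.49830475215418 [[-0.997, -0.077, 0.01], [-0.062, 0.72, -0.691], [0.046, -0.69, -0.723]] [0.523 0.056 0.648]
top 45.97271010310394 319.071137337023 204.1377318856593 [[0.024, -1.0, -0.018], [-0.999, -0.024, -0.022], [0.022, 0.018, -1.0]] [0.006 0.528 1.026]
```

View pics/top0.png

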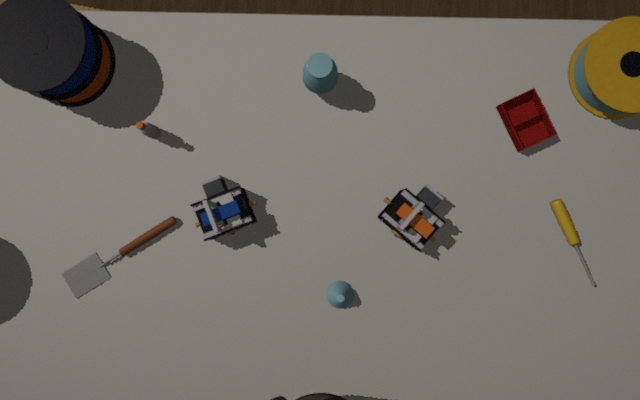

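View pics/side0.png

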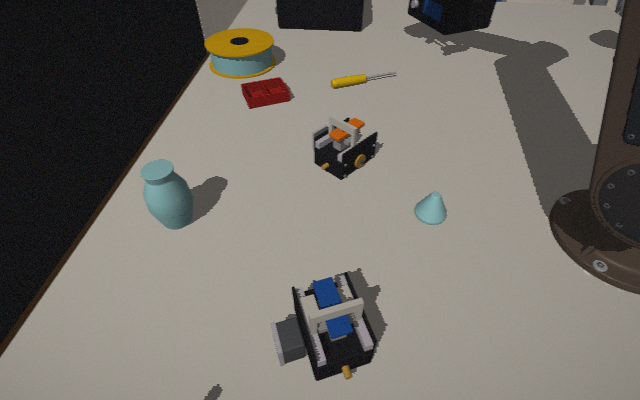

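```bash
python3 - <<'E'
import pickle,cv2,numpy as np
d=pickle.load(open("f0.pkl","rb"))
a=cv2.resize(d["top"]["color"][165:255,170:280],None,fx=5,fy=5,interpolation=cv2.INTER_CUBIC)
b=cv2.resize(d["side"]["color"][262:385,260:390],None,fx=3.66,fy=3.66,interpolation=cv2.INTER_CUBIC)[:450]
b=cv2.resize(b,(250*1,250)) if 0 else b[:, :]
out=np.hstack([a,b[:450]])
out=cv2.resize(out,None,fx=.78,fy=.78); print(out.shape); cv2.imwrite("pics/crop.png",out)
E
```

```text
(351, 800, 3)
```

View pics/crop.png

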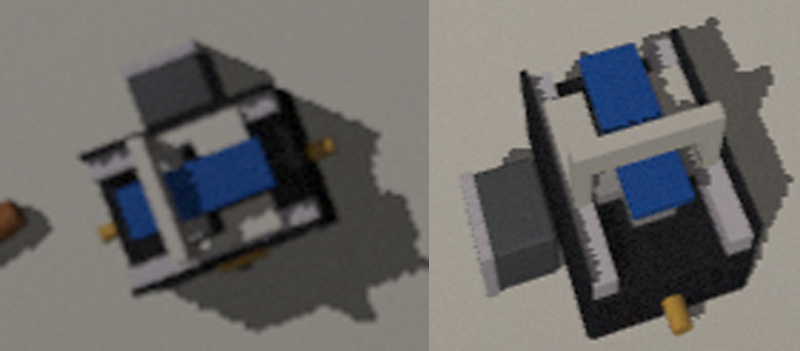

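```bash
cat >h.py <<'E'
import cv2,numpy as np
def plane(f,px,z):
    fl=200/np.tan(np.radians(f["fovy"])/2); px=np.atleast_2d(px).astype(float)
    r=np.c_[(px[:,0]-f["cx"])/fl,(px[:,1]-f["cy"])/fl,np.ones(len(px))]@f["R"]
    c=-f["R"].T@f["t"]; return (c+r*((z-c[2])/r[:,2])[:,None])
def mask(f,roi,lo,hi):
    h=cv2.inRange(cv2.cvtColor(f["color"],cv2.COLOR_BGR2HSV),lo,hi); m=np.zeros_like(h)
    x0,y0,x1,y1=roi; m[y0:y1,x0:x1]=h[y0:y1,x0:x1]; return m
E
python3 - <<'E'
import pickle; from h import *
d=pickle.load(open("f0.pkl","rb"))
for n,roi in(("top",(190,180,260,245)),("side",(290,265,380,385))):
    f=d[n]; m=mask(f,roi,(100,120,30),(130,255,255)); 
    ys,xs=np.nonzero(m); P=plane(f,np.c_[xs,ys],.083)[:,:2].astype(np.float32)*1000
    c,s,a=cv2.minAreaRect(P); print(n,"pad",len(P),np.round(c,1),np.round(s,1),round(a,1)); print(np.round(cv2.boxPoints((c,s,a))).tolist())
    cs,_=cv2.findContours(m,0,2)
    for k in cs:
        if cv2.contourArea(k)>20:
            c,s,a=cv2.minAreaRect(plane(f,k[:,0],.083)[:,:2].astype(np.float32)*1000); print("  piece",np.round(c,1),np.round(s,1),round(a,1))
f=d["top"];print("C",-f["R"].T@f["t"])
# colours on the crossbar (top view) and neighbours
print(f["color"][213:219,200:226].max(2))
print(f["color"][213:219,200:226].min(2))
E
```

```text
top pad 467 [503.5 219.3] [29.5 82.1] 22.5
[[474.0, 252.0], [506.0, 176.0], [533.0, 187.0], [501.0, 263.0]]
  piece [490.8 250.4] [29.6 14.8] 20.2
  piece [509. 206.] [29.5 53.2] 22.6
side pad 1037 [501.8 218.8] [30.1 82.2] 22.7
[[472.0, 251.0], [504.0, 175.0], [532.0, 187.0], [500.0, 262.0]]
  piece [490.  245.2] [28.8 24.2] 21.9
  piece [509.8 199.7] [30.  40.5] 22.0
C [5.04926778e-01 1.24657371e-04 1.03712135e+00]
[[ 65  76  91 106 105 104 110 121 136 138 127  96  51  48  52  50  52  52
   51  53  81 102 102 101 101 101]
 [ 94 105 103 106 106 104 107 120 138 139 137 116  67  54  53  52  50  50
   53  53  69  95 102 101 104 100]
 [ 88 105 103 104 104 103 104 112 130 139 138 123  82  48  51  52  50  51
   53  54  52  80 103 101 103 102]
 [ 79 104 104 103 102 102 103 107 120 136 137 129  95  50  50  52  52  52
   55  50  54  77 103 103 103 101]
 [ 66  99 104 103 104 103 103 104 116 134 137 136 115  67  51  52  54  52
   53  53  50  81 103 103 102  94]
 [ 38  79 103 102 104 103 102 102 110 123 138 136 129  95  51  51  53  51
   51  51  53  71  91  91  87  64]]
[[ 18  19  22  26  27  28  61 113 127 130 120  89  49  29  13   1   8   5
    2  12  20  26  23  22  23  20]
 [ 24  28  24  31  28  26  51 109 128 129 128 108  63  46  19  14   2   6
   12  14  11  22  25  23  27  19]
 [ 27  25  27  25  25  23  24  87 125 129 128 114  76  43  25  12  10   9
   12  13   7  22  22  21  24  19]
 [ 19  27  25  23  23  22  26  53 109 126 129 120  88  50  30   9  10  10
   13   3  14  11  25  24  25  24]
 [ 25  28  26  27  27  24  23  34  95 128 128 128 109  63  45  15  17   8
    8   9   2  17  23  24  22  18]
 [ 18  23  24  21  28  27  27  23  74 121 129 127 121  88  46  28  13   5
   10   8  10  10  25  21  26  10]]
```

servo_tool(
  targets=[
    {"xyz": [-3.6,2.8,0],"angular": [0,0,0],"claw": 0},
    {"xyz": [-3.6,2.8,0],"angular": [0,0,0],"claw": 0},
    {"xyz": [-3.6,2.8,0],"angular": [0,0,0],"claw": 0},
    {"xyz": [-3.6,2.8,0],"angular": [0,0,0],"claw": 0},
    {"xyz": [-3.6,2.8,0],"angular": [0,0,0],"claw": 0},
    {"xyz": [-3.6,2.8,0],"angular": [0,0,0],"claw": 0},
    {"xyz": [-3.6,2.8,0],"angular": [0,0,0],"claw": 0},
    {"xyz": [-3.6,2.8,0],"angular": [0,0,0],"claw": 0},
    {"xyz": [-3.6,2.8,0],"angular": [0,0,0],"claw": 0},
    {"xyz": [-3.6,2.8,0],"angular": [0,0,0],"claw": 0},
    {"xyz": [-1.8,3.6,0],"angular": [0,0,0],"claw": 0},
    {"xyz": [-1.8,3.6,0],"angular": [0,0,0],"claw": 0},
    {"xyz": [-1.8,3.6,0],"angular": [0,0,0],"claw": 0},
    {"xyz": [-1.8,3.6,0],"angular": [0,0,0],"claw": 0},
    {"xyz": [-1.8,3.6,0],"angular": [0,0,0],"claw": 0},
    {"xyz": [-1.8,3.6,0],"angular": [0,0,0],"claw": 0},
    {"xyz": [-1.8,3.6,0],"angular": [0,0,0],"claw": 0},
    {"xyz": [-1.8,3.6,0],"angular": [0,0,0],"claw": 0},
    {"xyz": [-1.8,3.6,0],"angular": [0,0,0],"claw": 0},
    {"xyz": [-1.8,3.6,0],"angular": [0,0,0],"claw": 0},
  ],
)

```text
t: 2.1
eef_pos: [0.5004, 0.2064, 0.2485]
ee_rot: [3.142, -0.0, -2.689]
force: [1.0, -1.3, 0.3]
width: 0.0006
gripper_force: 0.0
```

servo_tool(
  targets=[
    {"xyz": [0,0,0],"angular": [0,0,-8.5],"claw": 0},
    {"xyz": [0,0,0],"angular": [0,0,-8.5],"claw": 0},
    {"xyz": [0,0,0],"angular": [0,0,-8.5],"claw": 0},
    {"xyz": [0,0,0],"angular": [0,0,-8.5],"claw": 0},
    {"xyz": [0,0,0],"angular": [0,0,-8.5],"claw": 0},
    {"xyz": [0,0,0],"angular": [0,0,-8.5],"claw": 0},
    {"xyz": [0,0,0],"angular": [0,0,-8.5],"claw": 0},
    {"xyz": [0,0,0],"angular": [0,0,-8.5],"claw": 0},
    {"xyz": [0,0,0],"angular": [0,0,-8.5],"claw": 0},
    {"xyz": [0,0,0],"angular": [0,0,-8.5],"claw": 0},
    {"xyz": [0,0,0],"angular": [0,0,-1.6],"claw": 0},
    {"xyz": [0,0,0],"angular": [0,0,0],"claw": 0},
    {"xyz": [0,0,0],"angular": [0,0,0],"claw": 0},
  ],
)

```text
t: 3.4
eef_pos: [0.5008, 0.2047, 0.2484]
ee_rot: [3.141, -0.0, -1.181]
force: [0.2, 0.3, -0.0]
width: 0.0005
gripper_force: 0.0
```

servo_tool(
  targets=[
    {"xyz": [-0.3,-0.7,3],"angular": [0,0,0],"claw": 0},
    {"xyz": [0,0,4],"angular": [0,0,0],"claw": 0},
    {"xyz": [0,0,3],"angular": [0,0,0],"claw": 0},
    {"xyz": [0,0,2],"angular": [0,0,0],"claw": 0},
    {"xyz": [0,0,1],"angular": [0,0,0],"claw": 0},
    {"xyz": [0,0,0],"angular": [0,0,0],"claw": 0},
    {"xyz": [0,0,0],"angular": [0,0,0],"claw": 0},
  ],
)

```text
t: 4.1
eef_pos: [0.5067, 0.2106, 0.1194]
ee_rot: [-3.141, 0.0, -1.178]
force: [-0.2, 0.5, 0.3]
width: 0.0002
gripper_force: 0.0
```

```bash
python3 - <<'E'
from station import viewer
import cv2
a=viewer.grab_frame("side")["color"][200:390,230:430]
cv2.imwrite("pics/s1.png",cv2.resize(a,None,fx=3,fy=3,interpolation=cv2.INTER_CUBIC))
E
```

```text
(no output)
```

View pics/s1.png

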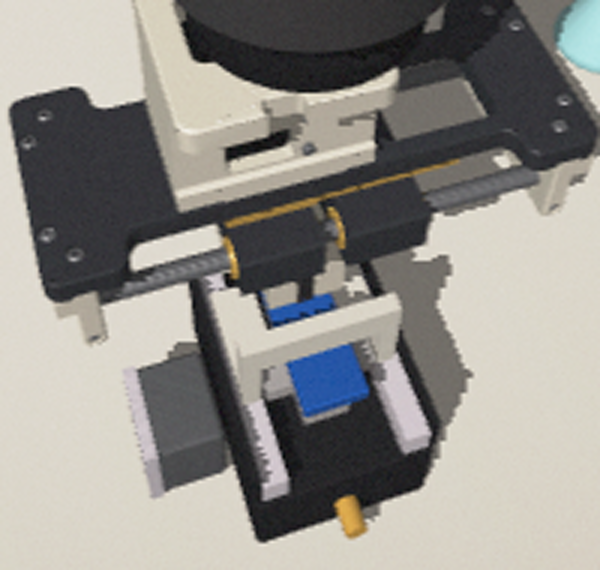

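The picture shows the closed fingertips centred over the pad around (310,285), just behind the crossbar (320,330) and clear of it. The arms and motor are also clear, so I'll press now.

servo_tool(
  targets=[
    {"xyz": [0,0,0.7],"angular": [0,0,0],"claw": 0},
    {"xyz": [0,0,0.5],"angular": [0,0,0],"claw": 0},
    {"xyz": [0,0,0.5],"angular": [0,0,0],"claw": 0},
    {"xyz": [0,0,0.5],"angular": [0,0,0],"claw": 0},
    {"xyz": [0,0,0.4],"angular": [0,0,0],"claw": 0},
    {"xyz": [0,0,0],"angular": [0,0,0],"claw": 0},
    {"xyz": [0,0,0],"angular": [0,0,0],"claw": 0},
  ],
)

```text
t: 4.85
eef_pos: [0.5064, 0.2104, 0.0927]
ee_rot: [-3.141, -0.0, -1.177]
force: [-2.7, 0.1, 5.4]
width: 0.0004
gripper_force: 2.8
```

servo_tool(
  targets=[
    {"xyz": [-0.4,0,0],"angular": [0,0,0],"claw": 0},
    {"xyz": [-0.4,0,0],"angular": [0,0,0],"claw": 0},
    {"xyz": [-0.4,0,0],"angular": [0,0,0],"claw": 0},
    {"xyz": [-0.4,0,0],"angular": [0,0,0],"claw": 0},
    {"xyz": [-0.4,0,0],"angular": [0,0,0],"claw": 0},
    {"xyz": [-0.4,0,0],"angular": [0,0,0],"claw": 0},
    {"xyz": [-0.4,0,0],"angular": [0,0,0],"claw": 0},
    {"xyz": [0,0,0],"angular": [0,0,0],"claw": 0},
  ],
)

```text
t: 5.65
eef_pos: [0.4958, 0.2358, 0.0929]
ee_rot: [-3.141, -0.001, -1.177]
force: [-0.7, -1.9, 5.7]
width: 0.0004
gripper_force: 2.8
```

servo_tool(
  targets=[
    {"xyz": [-0.3,0,0],"angular": [0,0,0],"claw": 0},
    {"xyz": [-0.3,0,0],"angular": [0,0,0],"claw": 0},
    {"xyz": [-0.2,0,0],"angular": [0,0,0],"claw": 0},
    {"xyz": [0,0,0],"angular": [0,0,0],"claw": 0},
    {"xyz": [0,0,0],"angular": [0,0,0],"claw": 0},
  ],
)

```text
t: 6.15
eef_pos: [0.4929, 0.2427, 0.0929]
ee_rot: [3.142, -0.001, -1.177]
force: [2.2, -4.7, 5.1]
width: 0.0004
gripper_force: 5.3
```

servo_tool(
  targets=[
    {"xyz": [-0.2,0,0],"angular": [0,0,0],"claw": 0},
    {"xyz": [0,0,0],"angular": [0,0,0],"claw": 0},
    {"xyz": [0,0,0],"angular": [0,0,0],"claw": 0},
  ],
)

```text
t: 6.45
eef_pos: [0.4926, 0.243, 0.0929]
ee_rot: [3.141, -0.003, -1.177]
force: [8.2, -12.0, 5.4]
width: 0.0007
gripper_force: 9.9
```

The tool moved only 0.4 mm while the side force rose to about 14 N, so the keeper is against something, probably the end stop. I'll ease back a little, lift and check.

servo_tool(
  targets=[
    {"xyz": [0.3,0,0],"angular": [0,0,0],"claw": 0},
    {"xyz": [0.2,0,0],"angular": [0,0,0],"claw": 0},
    {"xyz": [0,0,-0.5],"angular": [0,0,0],"claw": 0},
    {"xyz": [0,0,-0.5],"angular": [0,0,0],"claw": 0},
    {"xyz": [0,0,-2],"angular": [0,0,0],"claw": 0},
    {"xyz": [0,0,-4],"angular": [0,0,0],"claw": 0},
    {"xyz": [4,0,-4],"angular": [0,0,0],"claw": 0},
    {"xyz": [4,0,-3],"angular": [0,0,0],"claw": 0},
    {"xyz": [4,0,0],"angular": [0,0,0],"claw": 0},
    {"xyz": [0,0,0],"angular": [0,0,0],"claw": 0},
    {"xyz": [0,0,0],"angular": [0,0,0],"claw": 0},
  ],
)

```text
t: 7.55
eef_pos: [0.5374, 0.1331, 0.2278]
ee_rot: [3.141, 0.0, -1.18]
force: [0.1, 0.5, -0.1]
width: 0.0006
gripper_force: 0.0
```

```bash
python3 - <<'E'
from station import viewer
from h import *
import pickle
f0=pickle.load(open("f0.pkl","rb"))["side"]
f=viewer.grab_frame("side")
for g,n,z in((f0,"before",.083),(f,"after@83",.083),(f,"after@74",.074)):
    m=mask(g,(290,265,380,385),(100,120,30),(130,255,255)); ys,xs=np.nonzero(m)
    c,s,a=cv2.minAreaRect(plane(g,np.c_[xs,ys],z)[:,:2].astype(np.float32)*1000); print(n,np.round(c,1),np.round(s,1),round(a,1))
r=lambda g:cv2.resize(g["color"][255:390,265:395],None,fx=3,fy=3,interpolation=cv2.INTER_CUBIC)
cv2.imwrite("pics/s2.png",np.hstack([r(f0),r(f)]))
E
```

```text
before [501.8 218.8] [30.1 82.2] 22.7
after@83 [501.6 223.7] [29.5 80.4] 22.2
after@74 [501.8 218.9] [30.2 82.1] 22.2
```

View pics/s2.png

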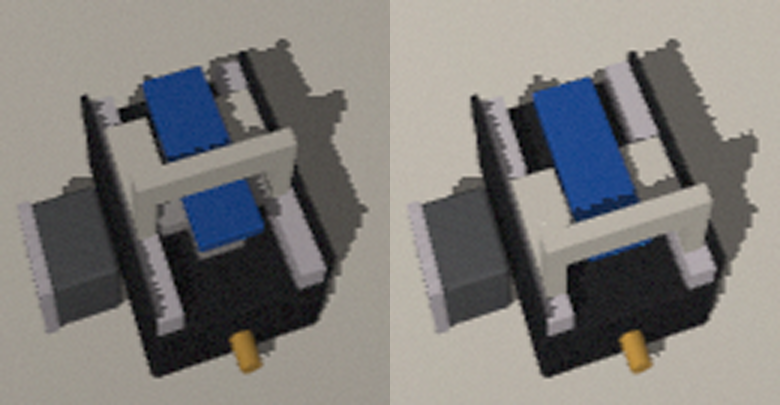

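The right half shows the crossbar moved from about (215,165) to (625,225), roughly 25 mm or more. The pad is down, and its position fits a top at z=74 mm, which is a 9 mm press. It holds there with the gripper well clear, so I'm handing in.

```bash
python3 -c "
from station import order; print(order.job_done())"
```

```text
the job is handed in; nothing more can be done
None
```

The job is handed in: the blue pad is trapped about 9 mm down under its keeper, which slid roughly 25 mm or more until it stopped, and the orange feeder was not touched (robot clock about 7.6 s of the 29 s allowed; no verdict was returned).

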